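Code a batch of cartons in the pedal press

TASK

Lay every small loose carton flat on the pedal press, one to a bay with an end towards the stamp pad, then swing the steel bar closed across them into its catch, and only then press the pedal fully down to its stop, hold it there about a second and let it come back up. Swing the bar wide open again and move all the coded cartons into the cardboard tray, side by side on its floor; leave the other things on the table where they are.

Things in the scene. Friction and masses are not known exactly. Their poses are not given: they have to be found in the camera images.
- press: coding press, fixed; origin on the table under the middle bay, x to its back, y left. Base plate x -70..121, y -180..105, 8 mm thick. Behind the three bays stand a low stop strip (x 34..38, 6 mm high) and black stamp pads (faces at x +61, z 19..41 mm; housing behind x 71..121, y +-84, 64 mm high); pedal at y -140. The pedal drives the pads forward to x +23, pushing the cartons up to the closed bar
- bay_0 (a point): centre of the left bay (press y = +52 mm), on top of the base plate, 8 mm above the table; bays are 52 mm apart; aluminium end guides 4 mm thick, 18 mm high stand at y = +-83 mm. A carton lies here with its middle within about 12 mm of this point (seen from above), its 52 mm length along the press's x, its 41 mm side along the row
- bay_1 (a point): centre of the middle bay, the same
- bay_2 (a point): centre of the right bay (press y = -52 mm), the same
- bar (a joint): angle of the swing bar about its upright hinge, rad: 0 = closed, along the row in front of the bays, its tip in the C-shaped catch (42 mm high) at the right; grows as it swings out to the front, up to 1.6. Light friction (0.08 N m), it stays where left. Bar 12 x 12 mm, 196 mm long, top 36 mm above the table, inner face 33 mm in front of the bay centres when closed
- bar_hinge (a point): point on the bar's upright hinge axis (press x = -39, y = +92 mm), 30 mm above the table
- bar_handle (a point): on the upright round handle near the bar's tip, 165 mm from the hinge axis: a steel pin 13 mm in diameter with a 17 mm black ball on top, rising from 36 to 105 mm above the table; this point is on its axis 79 mm above the table. It can be pinched from above and led round
- pedal (a joint): angle of the pedal, rad: 0 = up, 0.30 = fully down at its stop; a spring brings it back. Hinged along the press's y at its back end (press x = +45 mm, 19 mm above the table), plate 105 x 56 mm, front edge up at rest. Pressed at the pad point it takes about 3 N to start and 9 N at the stop
- pedal_pad (a point): point on top of the pedal's rubber tread, 80 mm in front of its hinge, where to press: about 48 mm above the table at rest, 25 mm at the stop
- tray: open cardboard tray, fixed, 210 (its x) x 120 (its y) mm, walls 28 mm high and 4 mm thick, floor 4 mm thick; origin on the table under its centre
- carton_0: small carton 41 (its x) x 33 (its y) x 52 (its z) mm, about 20 g, lying flat at the start: its y axis points up, 33 mm high, its z axis level along its length, top view 41 x 52 mm; origin at the middle of one 41 x 33 end. Starts at the front or right front of the table. May be absent
- carton_1: small carton 41 (its x) x 33 (its y) x 52 (its z) mm, about 20 g, lying flat at the start: its y axis points up, 33 mm high, its z axis level along its length, top view 41 x 52 mm; origin at the middle of one 41 x 33 end. Starts at the front or right front of the table. May be absent
- carton_2: small carton 41 (its x) x 33 (its y) x 52 (its z) mm, about 20 g, lying flat at the start: its y axis points up, 33 mm high, its z axis level along its length, top view 41 x 52 mm; origin at the middle of one 41 x 33 end. Starts at the front or right front of the table. May be absent
- mid_0 (a point): the middle of carton_0, 16.5 mm above what it lies on
- mid_1 (a point): the middle of carton_1, 16.5 mm above what it lies on
- mid_2 (a point): the middle of carton_2, 16.5 mm above what it lies on
- sealer_end (a point): near left corner, on top, of the blue bag sealer (furniture, fixed): it fills the table from this point to the back and to the right, 110 mm high at this end and its arm rising to the back; carry things high past it. A thin cord lies along x on the table about 70 mm left of it
- rubber_stamp: wooden rubber stamp 28 x 56 x 73 mm, a bystander
- cap_jar: glass jar with caps, 63 mm across, 60 mm high, a bystander
Mind the look-alikes: they are no part of the job. What is shaped like the carton_0 but pink is not meant.

How it is judged (in metres and radians):
On the way, in this order (a step that is already met when the one before it is completed fails the run):
1. every carton lies flat in a bay, one end to the pads, let go ((horizontal distance between mid_0 and bay_0 below 0.014 m or horizontal distance between mid_0 and bay_1 below 0.014 m or horizontal distance between mid_0 and bay_2 below 0.014 m) and angle between the y axis of each of carton_0, carton_1, carton_2 and the z axis of press, either way round below 0.15 rad and z of each of mid_0, mid_1, mid_2 in the frame of press below 0.031 m and angle between the z axis of each of carton_0, carton_1, carton_2 and the x axis of press, either way round below 0.25 rad and (horizontal distance between mid_1 and bay_0 below 0.014 m or horizontal distance between mid_1 and bay_1 below 0.014 m or horizontal distance between mid_1 and bay_2 below 0.014 m) and (horizontal distance between mid_2 and bay_0 below 0.014 m or horizontal distance between mid_2 and bay_1 below 0.014 m or horizontal distance between mid_2 and bay_2 below 0.014 m) and contact force between each of carton_0, carton_1, carton_2 and the fingers below 0.1 N), for 0.3 s.
2. the bar is closed in its catch, the cartons still in their bays (value of joint bar below 0.06 rad and (horizontal distance between mid_0 and bay_0 below 0.018 m or horizontal distance between mid_0 and bay_1 below 0.018 m or horizontal distance between mid_0 and bay_2 below 0.018 m) and angle between the y axis of each of carton_0, carton_1, carton_2 and the z axis of press, either way round below 0.15 rad and z of each of mid_0, mid_1, mid_2 in the frame of press below 0.031 m and angle between the z axis of each of carton_0, carton_1, carton_2 and the x axis of press, either way round below 0.25 rad and (horizontal distance between mid_1 and bay_0 below 0.018 m or horizontal distance between mid_1 and bay_1 below 0.018 m or horizontal distance between mid_1 and bay_2 below 0.018 m) and (horizontal distance between mid_2 and bay_0 below 0.018 m or horizontal distance between mid_2 and bay_1 below 0.018 m or horizontal distance between mid_2 and bay_2 below 0.018 m)), for 0.2 s.
3. the pedal is held at its stop while the bar is closed and the cartons are in their bays (value of joint pedal above 0.28 rad and value of joint bar below 0.1 rad and (horizontal distance between mid_0 and bay_0 below 0.02 m or horizontal distance between mid_0 and bay_1 below 0.02 m or horizontal distance between mid_0 and bay_2 below 0.02 m) and angle between the y axis of each of carton_0, carton_1, carton_2 and the z axis of press, either way round below 0.15 rad and z of each of mid_0, mid_1, mid_2 in the frame of press below 0.031 m and angle between the z axis of each of carton_0, carton_1, carton_2 and the x axis of press, either way round below 0.25 rad and (horizontal distance between mid_1 and bay_0 below 0.02 m or horizontal distance between mid_1 and bay_1 below 0.02 m or horizontal distance between mid_1 and bay_2 below 0.02 m) and (horizontal distance between mid_2 and bay_0 below 0.02 m or horizontal distance between mid_2 and bay_1 below 0.02 m or horizontal distance between mid_2 and bay_2 below 0.02 m)), for 0.5 s.
4. the pedal is back up (value of joint pedal below 0.04 rad), for 0.2 s.
5. the bar is wide open again (value of joint bar above 0.9 rad), for 0.2 s.
At the end, for the whole second after the job is handed in: every carton lies on the floor of the cardboard tray (its middle inside the walls and under 33 mm above the table), released and at rest, the bar is open by more than 0.9 rad and the pedal is up (x of mid_0 in the frame of tray between -0.098 and 0.098 m and y of mid_0 in the frame of tray between -0.053 and 0.053 m and z of mid_0 in the frame of tray between 0.01 and 0.033 m and linear speed of each of carton_0, carton_1, carton_2 below 0.02 m/s and x of mid_1 in the frame of tray between -0.098 and 0.098 m and y of mid_1 in the frame of tray between -0.053 and 0.053 m and z of mid_1 in the frame of tray between 0.01 and 0.033 m and x of mid_2 in the frame of tray between -0.098 and 0.098 m and y of mid_2 in the frame of tray between -0.053 and 0.053 m and z of mid_2 in the frame of tray between 0.01 and 0.033 m and contact force between each of carton_0, carton_1, carton_2 and the fingers below 0.1 N and value of joint bar above 0.9 rad and value of joint pedal below 0.04 rad); the robot touches nothing.
It fails at once if the pedal is worked (over 0.15 rad) while the bar is open (over 0.2 rad) (value of joint pedal above 0.15 rad and value of joint bar above 0.2 rad).
It fails at once if the rubber_stamp is moved by more than 3 cm (distance of rubber_stamp from where it was at the start of the episode above 0.03 m).
It fails at once if the cap_jar is moved by more than 3 cm (distance of cap_jar from where it was at the start of the episode above 0.03 m).
Of carton_0, carton_1, carton_2 only 2 to 3 are there at a start; the rules pass over those that are not, and their reading is None.
At some moment in a run one of carton_0, carton_1, carton_2 may be knocked a few centimetres aside while the robot is not near it.
Once in a run the grip may slacken for a moment while it holds something.
It also fails if it takes over 200 s, if anything falls off the work surface, if the arm or the gripper's body presses on something with over 40 N, if the wrist force passes 120 N, or if a joint passes its speed limit or range.

ROBOT

A 7-joint arm with a two-finger parallel gripper is mounted at the origin on a cart in front of the work surface, level with it; the furniture and walls round the work are solid. World frame = base frame: x ahead of the robot, y to its left, z up, the work surface at z = 0. Lengths are in mm, angles in rad, forces in N, time in s.
With the tool pointing down it reaches from about 425 to 950 mm from the base axis. Payload 4.7 kg.
Tool frame: the origin (TCP) lies midway between the tips of the shut fingers; the grasp point (between the pads) lies 19 mm behind it; z points along the fingers, y is the line along which they close (so a half turn about z gives the same grasp; the last joint's range is limited). The gripper opens to 85 mm and grips with 20 to 120 N. Pads are 22 mm wide; open, the fingers measure 114 mm over their backs; the gripper's body (76 mm by 85 mm) begins 54 mm behind the grasp point. The pads swing forward as they close: fully open they stand 13 mm farther back than shut.
Start: joints at [1.197, 0.469, -0.049, 1.532, 0.024, 1.141, -0.082], TCP at [228.202, -635.273, 231.335] pointing down, gripper open.
Joint ranges: [-2.59, 2.59], [-0.33, 1.99], [-1.39, 1.29], [0.1, 2.45], [-1.04, 4.18], [0.21, 1.99], [-2.66, 2.66]. Speed limits (rad/s): [2.57, 2.57, 3.14, 3.14, 3.14, 3.14, 3.14].

INTERFACE

Orientations are given as a unit quaternion [w, x, y, z].
In Python, from cell import bot gives the robot as it stands.
- The arm moves only by the tool drive_tool, never from a script. Its argument "series" is a list of rows, each a list of 2 entries, a list of its own where there are three numbers: the shift along the tool's x, y, z in m, then the turn about the tool's z in rad. In form: [[[tx, ty, tz], yaw], ...]. A call has 1 to 20 rows; each row shifts and turns the commanded pose from where the row before left it, along the tool's axes as they then stand; what a row does not reach is not made up. A row lasts 1/12 s, in which the tool goes at most 41.7 mm and 7.16 degrees, less where a joint would pass 70% of its speed; a pose out of reach is approached as far as the arm can. A call with a gripper value outside its range is refused whole. "gripper" is the opening in per cent of the stroke, from 0 (shut) to 100 (fully open), set as the call begins (left out, the last holds). The fingers move at their own pace and stop on an object; "grip_force" is the grip in N (left out, the last holds). Time passes only in rows, so rows that do not move let the fingers close. It gives the time, the measured TCP pose, the force, the opening and the grip force at its end, in the units of the state.
- bot.read_state(): the state, without advancing time (a new reading comes with each control period).
- bot.capture(name): name is "scene" or "side" or "wrist"; returns the picture (480x640x3 uint8, blue, green, red); there is no depth.
- bot.camera_model(name): a dict with "camera_matrix" (3x3 intrinsics, pixels), "pose" (4x4, takes a point from camera to world coordinates). Camera axes: x right, y up, looking along -z (the intrinsics and any distortion apply to the point x, -y, -z); pixel columns grow to the right and rows downward; lengths in mm; the calibration is good to about 2 mm. The wrist camera is an equidistant fisheye: a pixel r from the principal point sees the ray r / f radians off the axis. A picture is of the moment at which its call begins: read the wrist's pose just before it. camera_model takes no time and is no camera call; for the wrist camera it gives the pose at the moment of the call.
- bot.hand_in(): hands the job in; it is judged then, once.
The state is a dict: "time_s": time; "joint_pos": joint angles; "joint_velocities": joint speeds; "effort": joint torques, N m; "position": TCP position; "ee_rot": TCP orientation; "contact_force": force on the tool from outside, world axes, zero at the start; "wrist_torque": the same for the moment, N m; "gripper_width": finger opening in mm; "finger_force": force on a finger pad.
Only numpy, scipy, OpenCV 4.12 (cv2) and the standard library are available. Lean on these libraries where they do the work, as an engineer would, in place of code of your own. Each camera call takes 0.05 s, during which the arm holds its last target. There are 200 camera calls.

## Working session

There is one attempt and no reset: what is moved stays moved. The work goes in short steps, Python scripts to look and compute and a tool call to move; the robot and the scene stay as the last step left them, time stands still between calls to the robot, and variables do not carry over. Pictures are saved under pics/ and viewed, at most 14 in all, crops included, and the job is handed in when it is done.

Besides the shell and the picture viewer there is one more tool, called after "Call:" by a JSON object that holds its "api" and its "payload". drive_tool: Moves the arm, as the interface text tells. Its arguments: {"type":"object","properties":{"series":{"type":"array","items":{"type":"array"}},"gripper":{"type":"number"},"grip_force":{"type":"number"}},"required":["series"]}

```bash
ls; mkdir -p pics; python3 - <<'E'
from cell import bot
import cv2
s=bot.read_state()
for k,v in s.items(): print(k,v)
for n in("scene","side","wrist"):
    m=bot.camera_model(n); print(n,m)
    cv2.imwrite(f"pics/{n}0.png",bot.capture(n))
E
```

```text
pics
time_s 0.0
joint_pos [ 1.1970877   0.46947704 -0.0485847   1.53371447  0.02409713  1.14096139
 -0.08231594]
joint_velocities [ 1.96898806e-03 -2.32197823e-05 -1.29743532e-04  6.72595713e-04
 -3.81485278e-04 -6.41768667e-04 -9.46697318e-04]
effort [-4.50240286e-04 -5.10305715e+01 -4.67713655e-02 -2.37704372e+01
  1.06838899e-02  7.53640314e-03 -9.76440475e-06]
position [ 227.96897326 -634.71791322  230.22867143]
ee_rot [-9.65754452e-04  9.85174174e-01  1.71554286e-01 -2.05522125e-04]
contact_force [-0.95785178  0.33703405 -0.60358385]
wrist_torque [-0.04162945  0.03070431  0.01959879]
finger_force 0.0
gripper_width 85.2426270043495
scene {'camera_matrix': array([[465.3288375 ,   0.        , 311.54487   ],
       [  0.        , 465.3288375 , 240.40962428],
       [  0.        ,   0.        ,   1.        ]]), 'pose': array([[-7.40699687e-01,  3.70731073e-01, -5.60287823e-01,
        -8.11692969e+01],
       [-6.71830434e-01, -4.05251586e-01,  6.20012113e-01,
         7.30964673e+02],
       [ 2.80022703e-03,  8.35661189e-01,  5.49238141e-01,
         7.38708663e+02],
       [ 0.000
[... 429 characters left out ...]
       [-9.58765169e-03,  9.22663678e-01,  3.85486465e-01,
         5.10386512e+02],
       [ 0.00000000e+00,  0.00000000e+00,  0.00000000e+00,
         1.00000000e+00]])}
wrist {'camera_matrix': array([[371.64829954,   0.        , 323.78203188],
       [  0.        , 371.64829954, 239.06299237],
       [  0.        ,   0.        ,   1.        ]]), 'pose': array([[ 3.38660361e-01,  8.97825506e-01,  2.81457850e-01,
         2.99914697e+02],
       [-9.40906710e-01,  3.23766275e-01,  9.93476875e-02,
        -6.08349356e+02],
       [-1.92967184e-03, -2.98470703e-01,  9.54416846e-01,
         3.73104298e+02],
       [ 0.00000000e+00,  0.00000000e+00,  0.00000000e+00,
         1.00000000e+00]])}
```

View pics.

View pics/scene0.png

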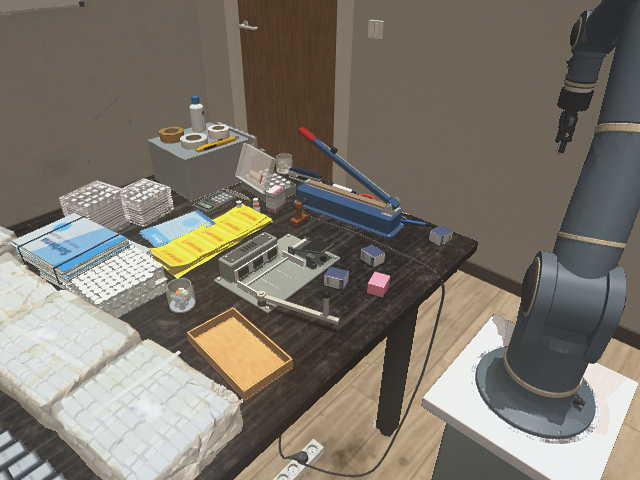

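View pics/side0.png

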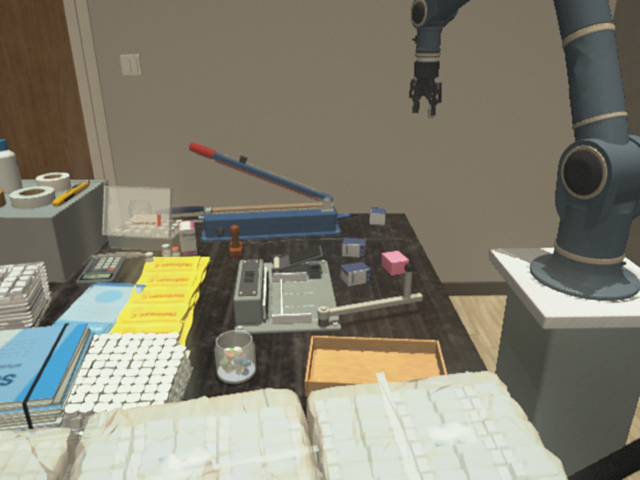

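```bash
cat > h.py <<'E'
import numpy as np, cv2
from cell import bot
def ray(n,u,v,m=None):
    m=m or bot.camera_model(n); K=m["camera_matrix"]; P=m["pose"]
    x=(u-K[0,2])/K[0,0]; y=(v-K[1,2])/K[1,1]
    if n=="wrist":
        r=np.hypot(x,y); d=np.array([x/r*np.sin(r),y/r*np.sin(r),np.cos(r)]) if r>1e-9 else np.array([0,0,1.])
    else: d=np.array([x,y,1.])
    d=d*[1,-1,-1]
    return P[:3,3],P[:3,:3]@d
def pt(n,u,v,z,m=None):
    o,d=ray(n,u,v,m); return (o+d*(z-o[2])/d[2])
def proj(n,p,m=None):
    m=m or bot.camera_model(n); K=m["camera_matrix"]; P=m["pose"]
    c=(P[:3,:3].T@(np.asarray(p,float)-P[:3,3]))*[1,-1,-1]
    if n=="wrist":
        rr=np.hypot(c[0],c[1]); th=np.arctan2(rr,c[2]); x,y=c[:2]/rr*th
    else: x,y=c[:2]/c[2]
    return np.array([x*K[0,0]+K[0,2],y*K[1,1]+K[1,2]])
def tri(a,b): # two (o,d)
    A=[];B=[]
    for o,d in(a,b):
        d=d/np.linalg.norm(d);M=np.eye(3)-np.outer(d,d);A.append(M);B.append(M@o)
    return np.linalg.solve(sum(A),sum(B))
E
python3 - <<'E'
import cv2
i=cv2.imread("pics/scene0.png");cv2.imwrite("pics/sc_c.png",cv2.resize(i[200:400,210:470],None,fx=3,fy=3,interpolation=cv2.INTER_CUBIC))
i=cv2.imread("pics/side0.png");cv2.imwrite("pics/si_c.png",cv2.resize(i[200:400,200:460],None,fx=3,fy=3,interpolation=cv2.INTER_CUBIC))
E
```

```text
(no output)
```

View pics/sc_c.png

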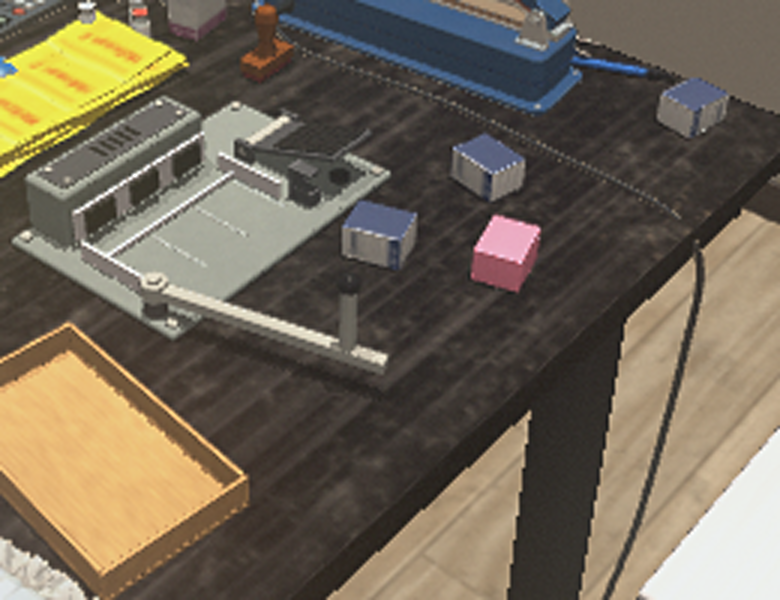

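View pics/si_c.png

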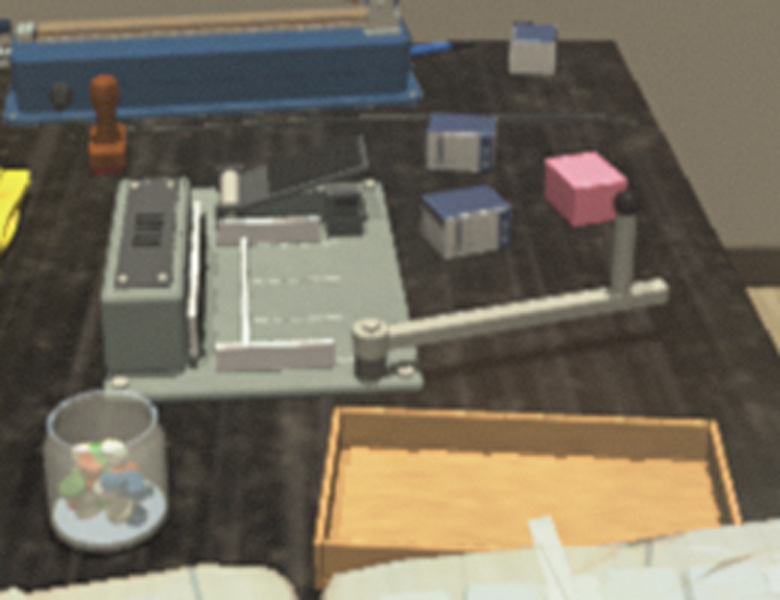

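```bash
python3 - <<'E'
from h import *
np.set_printoptions(precision=1,suppress=True)
S={"scene":(210,200),"side":(200,200)}
def P(n,u,v,z): return pt(n,u/3+S[n][0],v/3+S[n][1],z)
for n,l in {"scene":[(172,336),(14,240),(237,103),(388,172)],"side":[(422,383),(105,392),(383,182)]}.items():
    print(n,[P(n,*a,8)[:2] for a in l])
def T(a,b): 
    return tri(ray("scene",a[0]/3+210,a[1]/3+200),ray("side",b[0]/3+200,b[1]/3+200))
print("hinge",T((152,281),(370,326)),"ball",T((349,283),(626,203)),"bartip",T((386,358),(665,286)))
for nm,q in dict(A=[(360,202),(417,207),(408,240),(343,231)],B=[(484,135),(524,164),(488,178),(453,150)],C=[(697,79),(727,93),(697,107),(659,99)],pink=[(498,214),(541,224),(524,257),(475,249)]).items():
    p=np.array([P("scene",*a,33)[:2] for a in q]); e=np.roll(p,-1,0)-p
    print(nm,p.mean(0),np.linalg.norm(e,axis=1),np.degrees(np.arctan2(e[:,1],e[:,0])))
for nm,q in dict(A=[(420,198),(483,187),(510,208),(447,222)],B=[(430,114),(496,118),(495,140),(427,134)]).items():
    p=np.array([P("side",*a,33)[:2] for a in q]); e=np.roll(p,-1,0)-p
    print("side",nm,p.mean(0),np.linalg.norm(e,axis=1),np.degrees(np.arctan2(e[:,1],e[:,0])))
print("tray scene z28",[P("scene",*a,28)[:2] for a in[(70,324),(248,480),(100,585)]],"side",[P("side",*a,28)[:2] for a in[(337,408),(716,420),(318,545)]])
print("jar top side",P("side",105,415,60),"sealer corner",P("side",408,30,110)[:2])
E
```

```text
scene [array([537. , 198.8]), array([722.5, 206.5]), array([734.4, -73.4]), array([552.6, -82.9])]
side [array([535.8, 204.6]), array([723.5, 209.4]), array([547. , -77.4])]
hinge [566.6 190.   39.8] ball [408.7 141.2  95.7] bartip [379.2 132.4  34.2]
A [491.1   1.4] [48.3 46.  54.  42.8] [-146.   119.2   29.7  -68.7]
B [ 481.1 -132.7] [54.8 40.1 50.3 38.7] [165.8  74.2 -15.9 -99.2]
C [ 396.4 -350.3] [33.9 42.4 35.5 57.3] [174.   78.   19.3 -98.6]
pink [400.3 -52.5] [36.7 47.7 39.6 52.7] [-159.5  107.7   27.4  -74.9]
side A [493.3  13.3] [49.3 38.  50.  41.6] [-160.1  113.8   24.1  -67.3]
side B [ 483.1 -124.9] [52.7 43.9 53.1 40.6] [169.   82.7 -14.6 -97.3]
tray scene z28 [array([587. , 256.3]), array([379.3, 276.5]), array([387.6, 398.6])] side [array([587. , 260.3]), array([379.9, 277.5]), array([598. , 379.1])]
jar top side [707.5 312.3  60. ] sealer corner [ 525.6 -135.3]
```

```bash
cat >> h.py <<'E'
def state():
    s=bot.read_state(); w,x,y,z=s["ee_rot"]
    from scipy.spatial.transform import Rotation as R
    M=R.from_quat([x,y,z,w]).as_matrix(); phi=np.degrees(np.arctan2(M[1,0],M[0,0]))
    return s,np.array(s["position"]),M,phi
def plan(x,y,z,phi=None,frm=None):
    """tool-frame shift (m) at current yaw, and yaw (rad) to be done after"""
    s,p,M,ph=state()
    d=M.T@(np.array([x,y,z])-p)/1000
    n=int(np.ceil(np.linalg.norm(d)*1000/38))
    yaw=0 if phi is None else -np.radians(phi-ph)
    print("phi",ph.round(1),"pos",p.round(1),"shift",d.round(4),"n",n,"per",(d/max(n,1)).round(4),"yaw",round(yaw,4))
E
python3 -c "
from h import *
plan(480,-20,330,93)"
```

```text
phi 19.8 pos [ 228.  -634.9  230.5] shift [ 0.445  -0.4936 -0.0988] n 18 per [ 0.0247 -0.0274 -0.0055] yaw -1.2784
```

Call:
{"api": "drive_tool", "payload": {"series": [[[0.0247,-0.0274,-0.0056],0],[[0.0247,-0.0274,-0.0056],0],[[0.0247,-0.0274,-0.0056],0],[[0.0247,-0.0274,-0.0056],0],[[0.0247,-0.0274,-0.0056],0],[[0.0247,-0.0274,-0.0056],0],[[0.0247,-0.0274,-0.0056],0],[[0.0247,-0.0274,-0.0056],0],[[0.0247,-0.0274,-0.0056],0],[[0.0247,-0.0274,-0.0056],0],[[0.0247,-0.0274,-0.0056],0],[[0.0247,-0.0274,-0.0056],0],[[0.0247,-0.0274,-0.0056],0],[[0.0247,-0.0274,-0.0056],0],[[0.0247,-0.0274,-0.0056],0],[[0.0247,-0.0274,-0.0056],0],[[0.0247,-0.0274,-0.0056],0],[[0.0247,-0.0274,-0.0056],0]]}}

```text
time_s: 1.65
position: [480.0, -19.1, 332.4]
ee_rot: [0.0, 0.985, 0.171, 0.0]
contact_force: [0.4, -0.2, -0.1]
gripper_width: 85.2
finger_force: 0.0
```

Call:
{"api": "drive_tool", "payload": {"series": [[[0,0,0],-0.1065],[[0,0,0],-0.1065],[[0,0,0],-0.1065],[[0,0,0],-0.1065],[[0,0,0],-0.1065],[[0,0,0],-0.1065],[[0,0,0],-0.1065],[[0,0,0],-0.1065],[[0,0,0],-0.1065],[[0,0,0],-0.1065],[[0,0,0],-0.1065],[[0,0,0],-0.1065],[[0,0,0],0],[[0,0,0],0]]}}

```text
time_s: 2.82
position: [479.8, -20.9, 332.0]
ee_rot: [-0.0, 0.689, 0.724, -0.0]
contact_force: [-0.1, -0.7, 0.3]
gripper_width: 85.1
finger_force: 0.0
```

```bash
python3 -c "
from h import *
plan(480,-20,330,93)
np.savez('w1.npz',**bot.camera_model('wrist'))
cv2.imwrite('pics/w1.png',bot.capture('wrist'))"
```

```text
phi 92.8 pos [479.8 -20.9 332. ] shift [0.0009 0.0003 0.002 ] n 1 per [0.0009 0.0003 0.002 ] yaw -0.0031
```

View pics/w1.png

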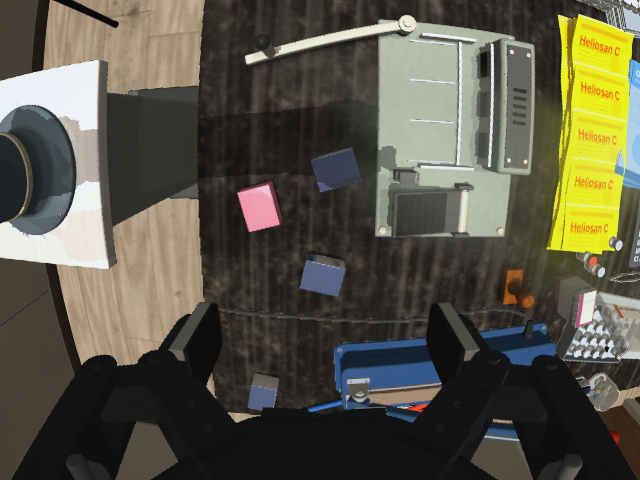

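```bash
cat >> h.py <<'E'
def W(f): return dict(np.load(f))
def cartons(img,m,z=33,n="wrist",pr=True):
    hsv=cv2.cvtColor(img,cv2.COLOR_BGR2HSV)
    k=cv2.inRange(hsv,(108,60,40),(130,180,170)); k=cv2.morphologyEx(k,cv2.MORPH_OPEN,np.ones((3,3)))
    out=[]
    for c in cv2.findContours(k,0,1)[0]:
        if cv2.contourArea(c)<150: continue
        w=np.array([pt(n,*q,z,m)[:2] for q in cv2.convexHull(c)[:,0].astype(float)],np.float32)
        r=cv2.minAreaRect(w); b=cv2.boxPoints(r); e=b[1]-b[0]; f=b[2]-b[1]
        if np.linalg.norm(f)>np.linalg.norm(e): e,f=f,e
        L,S=np.linalg.norm(e),np.linalg.norm(f)
        if L>75 or S<20: continue
        a=(np.degrees(np.arctan2(e[1],e[0]))+90)%180-90
        out.append((r[0],L,S,a)); 
        if pr: print("ctr",np.round(r[0],1),"LxS",round(float(L),1),round(float(S),1),"long",round(float(a),1),"px",c[:,0].mean(0).round())
    return out
E
python3 -c "
from h import *
np.set_printoptions(precision=1,suppress=True)
m=W('w1.npz');i=cv2.imread('pics/w1.png')
cartons(i,m)
for nm,u,v,z in [('fr',376,236,8),('br',507,237,8),('fl',378,23,8),('hinge',404,24,38),('ball',263,42,97),('guideR_front',411,165,26),('guideL_front',411,38,26),('strip top L',461,40,14),('strip R',457,164,14),('ball',263,42,97)]:
  print(nm,pt('wrist',u,v,z,m))
print(cv2.cvtColor(i,cv2.COLOR_BGR2HSV)[[170,270,395],[335,325,263]])
"
```

```text
ctr [ 397.6 -349.4] LxS 50.7 38.7 long 80.0 px [261. 398.]
ctr [ 577.5 -292.2] LxS 48.0 32.1 long -55.0 px [380. 377.]
ctr [ 483.5 -136. ] LxS 51.7 40.1 long -10.9 px [322. 279.]
ctr [492.9   4.3] LxS 51.0 39.5 long 18.7 px [336. 170.]
fr [551.8 -81.8   8. ]
br [744.7 -73.3   8. ]
fl [536.4 194.7   8. ]
hinge [563.4 188.3  38. ]
ball [410.5 142.2  97. ]
guideR_front [585.   16.6  26. ]
guideL_front [575.1 174.7  26. ]
strip top L [643.9 185.7  14. ]
strip R [649.7  22.4  14. ]
ball [410.5 142.2  97. ]
[[113  76  81]
 [112  87 138]
 [112  86 134]]
```

```bash
python3 -c "
from h import *
plan(492.7,4,130,108.7)"
```

```text
phi 92.8 pos [479.8 -20.9 332. ] shift [0.0243 0.0142 0.202 ] n 6 per [0.004  0.0024 0.0337] yaw -0.277
```

Call:
{"api": "drive_tool", "payload": {"series": [[[0.004,0.0024,0.0337],0],[[0.004,0.0024,0.0337],0],[[0.004,0.0024,0.0337],0],[[0.004,0.0024,0.0337],0],[[0.004,0.0024,0.0337],0],[[0.004,0.0024,0.0337],0],[[0,0,0],-0.0925],[[0,0,0],-0.0925],[[0,0,0],-0.0925],[[0,0,0],0],[[0,0,0],0]]}}

```text
time_s: 3.78
position: [493.1, 3.8, 129.9]
ee_rot: [-0.0, 0.583, 0.812, 0.0]
contact_force: [-0.7, 0.1, 0.8]
gripper_width: 85.3
finger_force: 0.0
```

```bash
cat >> h.py <<'E'
def look(tag,z=33,**k):
    m=bot.camera_model("wrist"); i=bot.capture("wrist"); np.savez(tag+".npz",**m); cv2.imwrite(f"pics/{tag}.png",i)
    return cartons(i,m,z,**k)
E
python3 -c "
from h import *
look('w2')
plan(492.7,4,8,108.7)"
```

```text
ctr [492.5   6.9] LxS 50.8 44.0 long 18.8 px [322. 238.]
phi 108.7 pos [493.2   3.7 130. ] shift [ 0.0004 -0.0004  0.122 ] n 4 per [ 0.0001 -0.0001  0.0305] yaw -0.0003
```

Call:
{"api": "drive_tool", "payload": {"series": [[[0.0003,0,0.0305],0],[[0.0003,0,0.0305],0],[[0.0003,0,0.0305],0],[[0.0003,0,0.0305],0],[[0,0,0],0],[[0,0,0],0]]}}

```text
time_s: 4.33
position: [491.9, 5.2, 7.4]
ee_rot: [-0.001, 0.582, 0.813, -0.001]
contact_force: [0.7, -0.1, 1.0]
gripper_width: 85.7
finger_force: 0.0
```

Call:
{"api": "drive_tool", "payload": {"series": [[[0,0,0],0],[[0,0,0],0],[[0,0,0],0],[[0,0,0],0],[[0,0,0],0],[[0,0,0],0],[[0,0,0],0],[[0,0,0],0]], "gripper": 40, "grip_force": 35}}

```text
time_s: 5.0
position: [494.2, 5.0, 9.9]
ee_rot: [0.002, 0.582, 0.813, 0.001]
contact_force: [-1.0, 0.7, 8.2]
gripper_width: 51.5
finger_force: 37.2
```

Call:
{"api": "drive_tool", "payload": {"series": [[[0,0,-0.03],0],[[0,0,-0.03],0],[[0,0,-0.03],0],[[0,0,0],0],[[0,0,0],0]]}}

```text
time_s: 5.42
position: [494.1, 4.8, 100.2]
ee_rot: [0.002, 0.582, 0.813, 0.001]
contact_force: [-0.4, -0.1, -0.3]
gripper_width: 51.8
finger_force: 37.0
```

```bash
python3 -c "
from h import *
look('w3')
plan(608.7,152,100,92.7)"
```

```text
phi 108.8 pos [492.9   4.5  98.7] shift [ 0.1022  0.1572 -0.0012] n 5 per [ 0.0204  0.0314 -0.0002] yaw 0.2816
```

Call:
{"api": "drive_tool", "payload": {"series": [[[0.0204,0.0314,0],0],[[0.0204,0.0314,0],0],[[0.0204,0.0314,0],0],[[0.0204,0.0314,0],0],[[0.0204,0.0314,0],0],[[0,0,0],0.0939],[[0,0,0],0.0939],[[0,0,0],0.0939],[[0,0,0],0],[[0,0,0],0]]}}

```text
time_s: 6.3
position: [607.3, 152.1, 96.5]
ee_rot: [-0.0, 0.689, 0.725, -0.001]
contact_force: [-0.3, 0.3, -0.7]
gripper_width: 51.3
finger_force: 37.0
```

```bash
python3 -c "
from h import *
look('w4')
plan(608.7,152,18,92.7)"
```

```text
phi 92.9 pos [607.5 152.1  96.8] shift [-0.0001  0.0013  0.0788] n 3 per [-0.      0.0004  0.0263] yaw 0.003
```

View pics/w4.png

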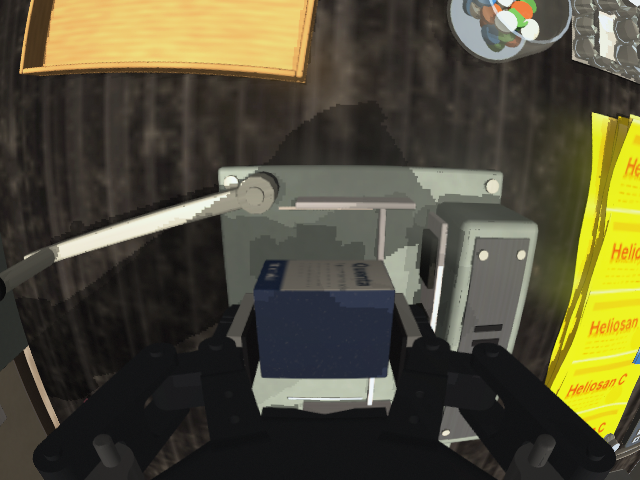

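```bash
python3 -c "
from h import *
np.set_printoptions(precision=1,suppress=True)
m=W('w4.npz')
psi=np.radians(2.5);R=np.array([[np.cos(psi),-np.sin(psi)],[np.sin(psi),np.cos(psi)]])
for nm,u,v,z,l in [('fl',219,167,8,(-70,105)),('bl',502,173,8,(121,105)),('hinge',258,193,38,(-39,92)),('stripL',382,209,14,(36,81)),('guideback',415,205,26,(34,83)),('guidefr',297,205,26,(-34,83)),('stripnearR',371,405,14,(36,-81)),('carton front R',259,377,-1,(0,0))]:
  p=pt('wrist',u,v,z,m)[:2]; print(nm,p,'origin',p-R@l)
"
```

```text
fl [537.8 201.5] origin [612.3  99.7]
bl [724.5 209.6] origin [608.2  99.5]
hinge [568.9 191.1] origin [611.8 100.9]
stripL [642.3 180.3] origin [609.9  97.8]
guideback [660.1 186.6] origin [629.8 102.2]
guidefr [590.1 182.6] origin [627.6 101.2]
stripnearR [652.2  20.7] origin [612.7 100. ]
carton front R [560.2  33. ] origin [560.2  33. ]
```

Call:
{"api": "drive_tool", "payload": {"series": [[[0,0.0005,0.026],0],[[0,0.0005,0.026],0],[[0,0,0.016],0],[[0,0,0.01],0],[[0,0,0],0],[[0,0,0],0]]}}

```text
time_s: 6.85
position: [609.2, 152.4, 19.7]
ee_rot: [-0.0, 0.69, 0.724, -0.0]
contact_force: [-0.1, 0.3, 0.3]
gripper_width: 51.4
finger_force: 38.3
```

Call:
{"api": "drive_tool", "payload": {"series": [[[0,0,0],0],[[0,0,0],0],[[0,0,0],0],[[0,0,0],0],[[0,0,0],0]], "gripper": 82}}

```text
time_s: 7.27
position: [609.4, 152.3, 20.2]
ee_rot: [0.0, 0.69, 0.724, 0.0]
contact_force: [0.1, -0.8, 0.1]
gripper_width: 70.1
finger_force: 0.0
```

Call:
{"api": "drive_tool", "payload": {"series": [[[0,0,-0.03],0],[[0,0,-0.03],0],[[0,0,-0.03],0],[[0,0,-0.03],0],[[0,0,-0.03],0],[[0,0,0],0],[[0,0,0],0]]}}

```text
time_s: 7.85
position: [610.3, 152.9, 172.2]
ee_rot: [0.001, 0.69, 0.724, 0.002]
contact_force: [0.8, -0.6, -0.1]
gripper_width: 70.3
finger_force: 0.0
```

```bash
python3 -c "
from h import *
look('w5',z=41)
plan(483.5,-136,180,79.1)"
```

```text
ctr [609.3 155. ] LxS 50.1 44.1 long 1.4 px [320. 226.]
phi 92.7 pos [609.2 152.2 170.3] shift [-0.2819 -0.1393 -0.0098] n 9 per [-0.0313 -0.0155 -0.0011] yaw 0.238
```

Call:
{"api": "drive_tool", "payload": {"series": [[[-0.0313,-0.0155,-0.001],0],[[-0.0313,-0.0155,-0.001],0],[[-0.0313,-0.0155,-0.001],0],[[-0.0313,-0.0155,-0.001],0],[[-0.0313,-0.0155,-0.001],0],[[-0.0313,-0.0155,-0.001],0],[[-0.0313,-0.0155,-0.001],0],[[-0.0313,-0.0155,-0.001],0],[[-0.0313,-0.0155,-0.001],0],[[0,0,0],0.119],[[0,0,0],0.119],[[0,0,0],0],[[0,0,0],0]], "gripper": 100}}

```text
time_s: 8.98
position: [482.5, -135.4, 177.7]
ee_rot: [-0.001, 0.77, 0.638, -0.001]
contact_force: [-0.7, 0.5, 1.2]
gripper_width: 85.4
finger_force: 0.0
```

```bash
python3 -c "
from h import *
c=look('w6')
plan(483.5,-134.5,8.5,79.1)"
```

```text
ctr [ 484.  -133.2] LxS 51.3 43.9 long -10.8 px [328. 224.]
phi 79.3 pos [ 482.8 -135.1  178. ] shift [0.0007 0.0009 0.1695] n 5 per [0.0001 0.0002 0.0339] yaw 0.0038
```

```bash
python3 -c "
from h import *
np.set_printoptions(precision=1,suppress=True)
m=W('w1.npz')
print(pt('wrist',336,346,110,m),pt('wrist',336,346,0,m), pt('side',200+410/3,200+100/3,0),pt('scene',210+540/3,200+110/3,0),pt('scene',210+580/3,200+75/3,0))
o=tri(ray('side',200+408/3,200+32/3),ray('scene',210+577/3,200+40/3));print(o)
"
```

```text
[ 502.3 -187.4  110. ] [ 510.2 -260.8    0. ] [ 515.5 -262.5    0. ] [ 516.3 -272.8    0. ] [ 523.5 -355.     0. ]
[ 516.7 -330.6   45.8]
```

Call:
{"api": "drive_tool", "payload": {"series": [[[0.0002,0.0002,0.0339],0],[[0.0002,0.0002,0.0339],0],[[0.0002,0.0002,0.0339],0],[[0.0002,0.0002,0.0339],0],[[0,0,0.0339],0],[[0,0,0],0],[[0,0,0],0]]}}

```text
time_s: 9.62
position: [483.1, -133.9, 8.1]
ee_rot: [-0.002, 0.77, 0.638, -0.001]
contact_force: [0.1, 0.5, 1.1]
gripper_width: 85.6
finger_force: 0.0
```

Call:
{"api": "drive_tool", "payload": {"series": [[[0,0,0],0],[[0,0,0],0],[[0,0,0],0],[[0,0,0],0],[[0,0,0],0],[[0,0,0],0],[[0,0,0],0],[[0,0,0],0]], "gripper": 40}}

```text
time_s: 10.28
position: [485.9, -135.3, 11.6]
ee_rot: [0.002, 0.771, 0.637, 0.001]
contact_force: [-1.4, -0.2, 7.5]
gripper_width: 51.0
finger_force: 37.3
```

Call:
{"api": "drive_tool", "payload": {"series": [[[0,0,-0.035],0],[[0,0,-0.035],0],[[0,0,-0.035],0],[[0,0,0],0],[[0,0,0],0]]}}

```text
time_s: 10.7
position: [486.0, -135.7, 117.4]
ee_rot: [0.003, 0.771, 0.637, 0.002]
contact_force: [-0.4, 0.4, -0.3]
gripper_width: 51.4
finger_force: 37.0
```

```bash
python3 -c "
from h import *
plan(611,99.8,115,92.7)"
```

```text
phi 79.1 pos [ 486.  -135.7  117.4] shift [0.2549 0.0781 0.0025] n 8 per [0.0319 0.0098 0.0003] yaw -0.2377
```

Call:
{"api": "drive_tool", "payload": {"series": [[[0.0319,0.0098,0],0],[[0.0319,0.0098,0],0],[[0.0319,0.0098,0],0],[[0.0319,0.0098,0],0],[[0.0319,0.0098,0],0],[[0.0319,0.0098,0],0],[[0.0319,0.0098,0],0],[[0.0319,0.0098,0],0],[[0,0,0],-0.119],[[0,0,0],-0.119],[[0,0,0],0],[[0,0,0],0]]}}

```text
time_s: 11.7
position: [608.7, 100.2, 113.2]
ee_rot: [-0.001, 0.691, 0.723, -0.001]
contact_force: [-0.3, -1.1, 0.6]
gripper_width: 50.9
finger_force: 36.9
```

```bash
python3 -c "
from h import *
look('w7',z=41)
plan(611,99.8,20,92.7)"
```

```text
ctr [609.6 152.6] LxS 50.6 38.9 long 2.6 px [329. 168.]
phi 92.5 pos [608.9  99.9 113.5] shift [-0.0002  0.0023  0.0935] n 3 per [-0.0001  0.0008  0.0312] yaw -0.0029
```

Call:
{"api": "drive_tool", "payload": {"series": [[[0,0.0007,0.0305],0],[[0,0.0007,0.0305],0],[[0,0.0007,0.022],0],[[0,0,0.0105],0],[[0,0,0],0],[[0,0,0],0]]}}

```text
time_s: 12.25
position: [611.6, 100.5, 20.9]
ee_rot: [0.0, 0.691, 0.723, -0.0]
contact_force: [0.5, -0.2, 0.0]
gripper_width: 51.8
finger_force: 39.4
```

Call:
{"api": "drive_tool", "payload": {"series": [[[0,0,0],0],[[0,0,0],0],[[0,0,0],0],[[0,0,0],0],[[0,0,0],0]], "gripper": 82}}

```text
time_s: 12.67
position: [611.8, 100.8, 21.3]
ee_rot: [0.0, 0.69, 0.724, 0.0]
contact_force: [0.2, 0.4, 0.4]
gripper_width: 70.1
finger_force: 0.0
```

Call:
{"api": "drive_tool", "payload": {"series": [[[0,0,-0.03],0],[[0,0,-0.03],0],[[0,0,-0.03],0],[[0,0,-0.03],0],[[0,0,-0.03],0],[[0,0,0],0],[[0,0,0],0]]}}

```text
time_s: 13.25
position: [612.7, 101.3, 173.2]
ee_rot: [0.001, 0.69, 0.724, 0.002]
contact_force: [0.2, -1.1, -0.4]
gripper_width: 70.2
finger_force: 0.0
```

```bash
python3 -c "
from h import *
look('w8',z=41)
plan(397.5,-349.5,200)"
```

```text
ctr [611.6 100.8] LxS 50.1 41.7 long 2.3 px [321. 229.]
ctr [607.4 144.3] LxS 45.7 22.6 long 2.4 px [317. 174.]
ctr [609.  160.3] LxS 49.4 22.4 long 2.7 px [326. 147.]
phi 92.7 pos [611.6 100.7 171.3] shift [-0.4395 -0.2352 -0.0287] n 14 per [-0.0314 -0.0168 -0.0021] yaw 0
```

Call:
{"api": "drive_tool", "payload": {"series": [[[-0.0314,-0.0168,-0.002],0],[[-0.0314,-0.0168,-0.002],0],[[-0.0314,-0.0168,-0.002],0],[[-0.0314,-0.0168,-0.002],0],[[-0.0314,-0.0168,-0.002],0],[[-0.0314,-0.0168,-0.002],0],[[-0.0314,-0.0168,-0.002],0],[[-0.0314,-0.0168,-0.002],0],[[-0.0314,-0.0168,-0.002],0],[[-0.0314,-0.0168,-0.002],0],[[-0.0314,-0.0168,-0.002],0],[[-0.0314,-0.0168,-0.002],0],[[-0.0314,-0.0168,-0.002],0],[[-0.0314,-0.0168,-0.002],0]], "gripper": 100}}

```text
time_s: 14.47
position: [395.6, -350.5, 197.3]
ee_rot: [-0.002, 0.69, 0.724, -0.0]
contact_force: [0.2, -1.0, 0.0]
gripper_width: 85.3
finger_force: 0.0
```

Call:
{"api": "drive_tool", "payload": {"series": [[[0,0,0],0.1195],[[0,0,0],0.1195],[[0,0,0],0.1195],[[0,0,0],0.1195],[[0,0,0],0.1195],[[0,0,0],0.1195],[[0,0,0],0.1195],[[0,0,0],0.1195],[[0,0,0],0.1195],[[0,0,0],0.1195],[[0,0,0],0.1195],[[0,0,0],0.1195],[[0,0,0],0.1195],[[0,0,0],0.1195],[[0,0,0],0.1195],[[0,0,0],0],[[0,0,0],0]]}}

```text
time_s: 15.88
position: [397.0, -349.0, 197.6]
ee_rot: [-0.001, 0.996, -0.085, -0.001]
contact_force: [-0.6, 0.6, -0.4]
gripper_width: 85.2
finger_force: 0.0
```

```bash
python3 -c "
from h import *
look('w9')
plan(397.5,-349.5,11,-10)"
```

```text
ctr [ 400.7 -350.3] LxS 50.8 43.8 long 79.2 px [322. 211.]
phi -9.8 pos [ 397.2 -349.   197.9] shift [0.0007 0.0006 0.1869] n 5 per [0.0001 0.0001 0.0374] yaw 0.0037
```

Call:
{"api": "drive_tool", "payload": {"series": [[[0.001,0.001,0.0374],0.017],[[0.001,0.0005,0.0374],0],[[0,0,0.0374],0],[[0,0,0.0374],0],[[0,0,0.0374],0],[[0,0,0],0],[[0,0,0],0]]}}

```text
time_s: 16.52
position: [398.1, -350.3, 10.4]
ee_rot: [-0.001, 0.996, -0.095, -0.002]
contact_force: [0.3, -0.6, -0.1]
gripper_width: 85.7
finger_force: 0.0
```

Call:
{"api": "drive_tool", "payload": {"series": [[[0,0,0],0],[[0,0,0],0],[[0,0,0],0],[[0,0,0],0],[[0,0,0],0],[[0,0,0],0],[[0,0,0],0],[[0,0,0],0]], "gripper": 40}}

```text
time_s: 17.18
position: [400.9, -352.5, 14.6]
ee_rot: [0.001, 0.995, -0.095, 0.002]
contact_force: [-0.6, 0.7, 8.4]
gripper_width: 50.9
finger_force: 37.6
```

Call:
{"api": "drive_tool", "payload": {"series": [[[0,0,-0.035],0],[[0,0,-0.035],0],[[0,0,-0.035],0],[[0,0,-0.035],0],[[0,0,0],0],[[0,0,0],0]]}}

```text
time_s: 17.68
position: [400.8, -352.5, 155.5]
ee_rot: [0.002, 0.995, -0.095, 0.003]
contact_force: [0.0, -0.2, 0.4]
gripper_width: 50.9
finger_force: 37.0
```

```bash
python3 -c "
from h import *
plan(613.4,47.9,150,92.7)"
```

```text
phi -10.9 pos [ 400.8 -352.5  155.5] shift [ 0.1327 -0.4335  0.0048] n 12 per [ 0.0111 -0.0361  0.0004] yaw -1.8088
```

Call:
{"api": "drive_tool", "payload": {"series": [[[0.0111,-0.0361,-0.006],0],[[0.0111,-0.0361,-0.006],0],[[0.0111,-0.0361,-0.006],0],[[0.0111,-0.0361,-0.006],0],[[0.0111,-0.0361,0],0],[[0.0111,-0.0361,0],0],[[0.0111,-0.0361,0],0],[[0.0111,-0.0361,0],0],[[0.0111,-0.0361,0.004],0],[[0.0111,-0.0361,0.006],0],[[0.0111,-0.0361,0.006],0],[[0.0111,-0.0361,0.006],0]]}}

```text
time_s: 18.68
position: [612.1, 50.2, 152.7]
ee_rot: [0.0, 0.995, -0.095, -0.001]
contact_force: [0.5, 0.3, -0.2]
gripper_width: 51.3
finger_force: 37.0
```

Call:
{"api": "drive_tool", "payload": {"series": [[[0,0,0],-0.1206],[[0,0,0],-0.1206],[[0,0,0],-0.1206],[[0,0,0],-0.1206],[[0,0,0],-0.1206],[[0,0,0],-0.1206],[[0,0,0],-0.1206],[[0,0,0],-0.1206],[[0,0,0],-0.1206],[[0,0,0],-0.1206],[[0,0,0],-0.1206],[[0,0,0],-0.1206],[[0,0,0],-0.1206],[[0,0,0],-0.1206],[[0,0,0],-0.1206],[[0,0,0],0],[[0,0,0],0]]}}

```text
time_s: 20.1
position: [611.7, 48.4, 153.0]
ee_rot: [-0.001, 0.691, 0.723, -0.001]
contact_force: [-0.5, -0.5, -0.8]
gripper_width: 51.0
finger_force: 37.0
```

```bash
python3 -c "
from h import *
look('w10',z=41)
plan(613.4,47.9,23,92.7)"
```

```text
ctr [611.8  99.7] LxS 50.3 39.0 long 2.3 px [329. 165.]
ctr [609.5 152.2] LxS 50.5 39.8 long 2.8 px [328.  88.]
phi 92.5 pos [611.9  48.4 153.2] shift [-0.0006  0.0017  0.1302] n 4 per [-0.0001  0.0004  0.0326] yaw -0.0027
```

View pics/w10.png

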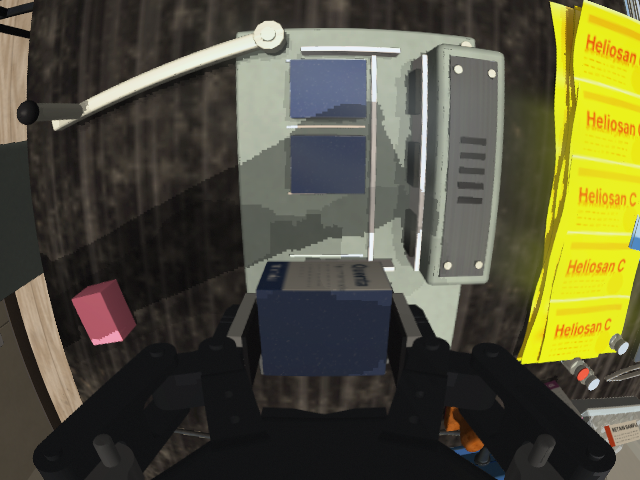

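Call:
{"api": "drive_tool", "payload": {"series": [[[0,0.0005,0.034],0],[[0,0.0005,0.034],0],[[0,0.0007,0.032],0],[[0,0,0.02],0],[[0,0,0.009],0],[[0,0,0],0],[[0,0,0],0]]}}

```text
time_s: 20.73
position: [614.3, 49.2, 25.1]
ee_rot: [0.0, 0.691, 0.723, 0.0]
contact_force: [0.5, 0.2, -0.1]
gripper_width: 51.1
finger_force: 38.2
```

Call:
{"api": "drive_tool", "payload": {"series": [[[0,0,0],0],[[0,0,0],0],[[0,0,0],0],[[0,0,0],0],[[0,0,0],0]], "gripper": 82}}

```text
time_s: 21.15
position: [614.3, 48.7, 25.2]
ee_rot: [0.0, 0.69, 0.724, 0.0]
contact_force: [0.2, -0.3, 0.1]
gripper_width: 69.6
finger_force: 0.0
```

Call:
{"api": "drive_tool", "payload": {"series": [[[0,0,-0.035],0],[[0,0,-0.035],0],[[0,0,-0.035],0],[[0,0,-0.035],0],[[0,0,-0.035],0],[[0,0,-0.035],0],[[0,0,0],0],[[0,0,0],0]]}}

```text
time_s: 21.82
position: [615.2, 49.3, 237.5]
ee_rot: [0.002, 0.69, 0.724, 0.002]
contact_force: [1.0, -0.4, -0.7]
gripper_width: 70.0
finger_force: 0.0
```

```bash
python3 -c "
from h import *
look('w11',z=41)
np.set_printoptions(precision=1,suppress=True)
m=W('w10.npz'); print('ball w10',pt('wrist',28,112,97,m),'base pin',pt('wrist',80,111,38,m),'hinge',pt('wrist',269,36,38,m))
plan(440,140,180)"
```

```text
ctr [614.4  49. ] LxS 50.0 43.3 long 2.7 px [320. 211.]
ctr [611.3  99.7] LxS 49.3 37.8 long 2.6 px [320. 155.]
ctr [609.3 151.6] LxS 49.3 38.7 long 2.7 px [322.  98.]
ball w10 [410.3 143.   97. ] base pin [413.8 142.5  38. ] hinge [567.8 188.9  38. ]
phi 92.7 pos [614.   48.7 235.4] shift [ 0.1 -0.2  0.1] n 6 per [ 0. -0.  0.] yaw 0
```

```bash
python3 -c "
from h import *
plan(412,143,190)"| sed 's/per.*//'; python3 -c "
from h import *
s,p,M,ph=state(); print((M.T@(np.array([412,143,190])-p)/6000).round(4))"
```

```text
phi 92.7 pos [614.   48.7 235.4] shift [ 0.1037 -0.1974  0.0451] n 6 
[ 0.0173 -0.0329  0.0075]
```

Call:
{"api": "drive_tool", "payload": {"series": [[[0.0173,-0.0329,0.0075],0],[[0.0173,-0.0329,0.0075],0],[[0.0173,-0.0329,0.0075],0],[[0.0173,-0.0329,0.0075],0],[[0.0173,-0.0329,0.0075],0],[[0.0173,-0.0329,0.0075],0],[[0,0,0],0],[[0,0,0],0]]}}

```text
time_s: 22.53
position: [409.3, 143.0, 188.4]
ee_rot: [-0.0, 0.689, 0.725, -0.002]
contact_force: [0.7, -0.5, -0.1]
gripper_width: 70.2
finger_force: 0.0
```

```bash
python3 -c "
from h import *
look('w12',z=41)
plan(411,143,57)
i=cv2.imread('pics/w12.png'); cv2.imwrite('pics/w12c.png',i[100:480,120:520])"
```

```text
ctr [613.2  50.2] LxS 53.3 44.2 long 2.8 px [521. 325.]
ctr [611.8  99.6] LxS 49.9 38.7 long 2.5 px [532. 279.]
ctr [609.6 152.9] LxS 49.5 38.1 long 2.7 px [542. 225.]
phi 92.8 pos [411.3 142.6 189. ] shift [ 0.0005 -0.      0.132 ] n 4 per [ 0.0001 -0.      0.033 ] yaw 0
```

View pics/w12c.png

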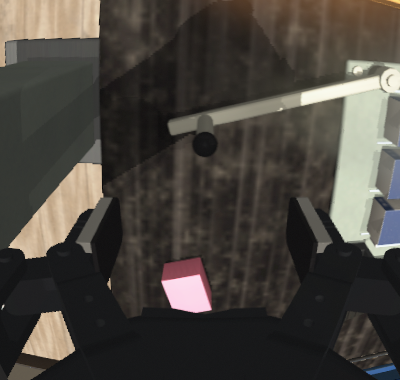

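```bash
python3 -c "
from h import *
m=W('w12.npz');print(pt('wrist',325,245,97,m).round(1))"
```

```text
[410.  142.6  97. ]
```

Call:
{"api": "drive_tool", "payload": {"series": [[[0,0,0.033],0],[[0,0,0.033],0],[[0,0,0.033],0],[[0,0,0.033],0],[[0,0,0],0],[[0,0,0],0]]}}

```text
time_s: 23.08
position: [411.7, 142.7, 56.7]
ee_rot: [-0.001, 0.69, 0.723, -0.002]
contact_force: [0.3, 0.5, 0.5]
gripper_width: 70.1
finger_force: 0.0
```

Call:
{"api": "drive_tool", "payload": {"series": [[[0,0,0],0],[[0,0,0],0],[[0,0,0],0],[[0,0,0],0],[[0,0,0],0],[[0,0,0],0],[[0,0,0],0],[[0,0,0],0],[[0,0,0],0],[[0,0,0],0]], "gripper": 8, "grip_force": 35}}

```text
time_s: 23.92
position: [409.5, 141.7, 58.4]
ee_rot: [0.0, 0.69, 0.724, -0.003]
contact_force: [-7.4, -2.8, 9.2]
gripper_width: 13.9
finger_force: 33.6
```

```bash
python3 -c "
from h import *
s,p,M,ph=state(); c=np.array([567.9,190.0])
a=np.radians(np.linspace(-163.2,-87.0,17)); q=np.c_[c[0]+165*np.cos(a),c[1]+165*np.sin(a)]
print(q[0],q[-1])
d=np.diff(q,axis=0); f=np.radians(92.7)
print([[round(x,4) for x in ((dx*np.cos(f)+dy*np.sin(f))/1e3,(dx*np.sin(f)-dy*np.cos(f))/1e3)] for dx,dy in d])"
```

```text
[409.94228291 142.3097535 ] [576.53543278  25.22612677]
[[np.float64(-0.0131), np.float64(0.0039)], [np.float64(-0.0128), np.float64(0.005)], [np.float64(-0.0123), np.float64(0.006)], [np.float64(-0.0118), np.float64(0.007)], [np.float64(-0.0112), np.float64(0.008)], [np.float64(-0.0105), np.float64(0.0089)], [np.float64(-0.0097), np.float64(0.0097)], [np.float64(-0.0088), np.float64(0.0105)], [np.float64(-0.0079), np.float64(0.0112)], [np.float64(-0.007), np.float64(0.0118)], [np.float64(-0.006), np.float64(0.0123)], [np.float64(-0.0049), np.float64(0.0128)], [np.float64(-0.0039), np.float64(0.0132)], [np.float64(-0.0028), np.float64(0.0134)], [np.float64(-0.0016), np.float64(0.0136)], [np.float64(-0.0005), np.float64(0.0137)]]
```

Call:
{"api": "drive_tool", "payload": {"series": [[[-0.0131,0.0039,0],0],[[-0.0128,0.005,0],0],[[-0.0123,0.006,0],0],[[-0.0118,0.007,0],0],[[-0.0112,0.008,0],0],[[-0.0105,0.0089,0],0],[[-0.0097,0.0097,0],0],[[-0.0088,0.0105,0],0],[[-0.0079,0.0112,0],0],[[-0.007,0.0118,0],0],[[0,0,0],0]]}}

```text
time_s: 24.83
position: [500.3, 38.8, 57.3]
ee_rot: [0.001, 0.692, 0.722, -0.001]
contact_force: [-0.7, -5.2, -6.3]
gripper_width: 12.7
finger_force: 34.4
```

Call:
{"api": "drive_tool", "payload": {"series": [[[-0.006,0.0123,0],0],[[-0.0049,0.0128,0],0],[[-0.0039,0.0132,0],0],[[-0.0028,0.0134,0],0],[[-0.0016,0.0136,0],0],[[-0.0005,0.0137,0],0],[[0,0,0],0],[[0,0,0],0],[[0,0,0],0]]}}

```text
time_s: 25.58
position: [575.2, 25.4, 56.7]
ee_rot: [-0.002, 0.69, 0.723, -0.003]
contact_force: [-7.6, -1.6, -4.1]
gripper_width: 12.7
finger_force: 35.3
```

```bash
python3 -c "
from h import *
plan(576.5,25,57)
look('w13',z=41)"
```

```text
phi 92.7 pos [575.2  25.4  56.7] shift [-0.0004  0.0013 -0.0003] n 1 per [-0.0004  0.0013 -0.0003] yaw 0
ctr [614.5  48.3] LxS 50.8 41.5 long 2.5 px [407. 252.]
ctr [600.9  91.7] LxS 37.1 29.0 long -66.4 px [396. 153.]
```

Call:
{"api": "drive_tool", "payload": {"series": [[[0,0.002,0],0],[[0,0,0],0],[[0,0,0],0],[[0,0,0],0]]}}

```text
time_s: 25.97
position: [575.2, 25.3, 56.6]
ee_rot: [-0.003, 0.69, 0.723, -0.005]
contact_force: [-12.7, -2.4, 0.4]
gripper_width: 12.6
finger_force: 36.9
```

Call:
{"api": "drive_tool", "payload": {"series": [[[0,0,0],0],[[0,0,0],0],[[0,0,0],0],[[0,0,0],0],[[0,0,0],0]], "gripper": 60}}

```text
time_s: 26.38
position: [581.8, 26.6, 58.6]
ee_rot: [0.001, 0.69, 0.724, 0.001]
contact_force: [0.3, 0.7, 0.1]
gripper_width: 51.0
finger_force: 0.0
```

Call:
{"api": "drive_tool", "payload": {"series": [[[0,0,-0.035],0],[[0,0,-0.035],0],[[0,0,-0.035],0],[[0,0,-0.035],0],[[0,0,-0.035],0],[[0,0,0],0],[[0,0,0],0]]}}

```text
time_s: 26.97
position: [582.3, 26.8, 235.6]
ee_rot: [0.002, 0.69, 0.724, 0.002]
contact_force: [0.2, -0.3, -0.7]
gripper_width: 51.3
finger_force: 0.0
```

```bash
python3 -c "
from h import *
look('w14',z=41)
plan(567.5,-42,231)
"
```

```text
ctr [ 771.1 -267.3] LxS 37.8 23.8 long -0.6 px [453. 432.]
ctr [601.8  38.6] LxS 24.3 21.7 long 2.8 px [341. 202.]
ctr [611.4  99.1] LxS 49.7 38.9 long 2.8 px [359. 133.]
ctr [609.1 152.1] LxS 49.4 38.9 long 4.1 px [359.  76.]
phi 92.7 pos [581.   26.2 233.6] shift [-0.0675 -0.0167  0.0026] n 2 per [-0.0338 -0.0084  0.0013] yaw 0
```

View pics/w14.png

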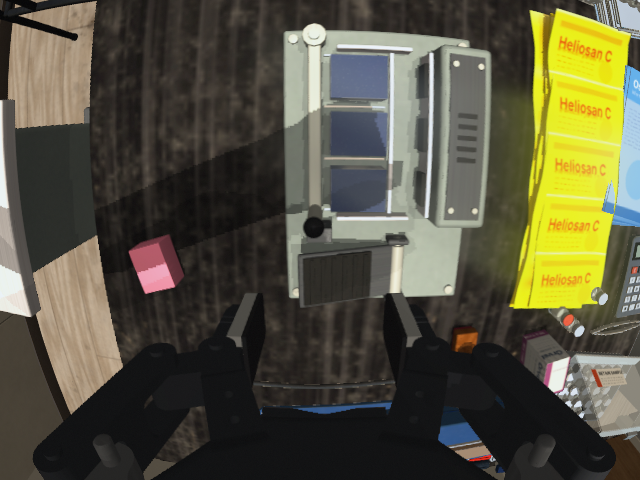

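```bash
python3 -c "
from h import *
m=W('w14.npz');print(proj('wrist',(582.6,-41.7,48),m),proj('wrist',(582.6,-45,48),m), pt('wrist',344,276,48,m))
plan(582.6,-45,75)
"
```

```text
[319.4976283  280.66934009] [319.35000409 283.76372109] [606.02104532 -35.73816307  48.        ]
phi 92.7 pos [581.   26.2 233.6] shift [-0.0712 -0.0021  0.1586] n 5 per [-0.0142 -0.0004  0.0317] yaw 0
```

Call:
{"api": "drive_tool", "payload": {"series": [[[-0.035,-0.001,0],0],[[-0.035,-0.001,0],0],[[0,0,0.035],0],[[0,0,0.035],0],[[0,0,0.035],0],[[0,0,0.035],0],[[0,0,0.0185],0],[[0,0,0],0],[[0,0,0],0]], "gripper": 0}}

```text
time_s: 27.77
position: [580.7, -43.6, 72.6]
ee_rot: [-0.002, 0.69, 0.724, -0.001]
contact_force: [0.7, -0.1, 0.9]
gripper_width: 0.1
finger_force: 0.0
```

Call:
{"api": "drive_tool", "payload": {"series": [[[0,0,0.006],0],[[0,0,0.006],0],[[0,0,0.006],0],[[0,0,0.006],0],[[0,0,0.006],0],[[0,0,0.006],0],[[0,0,0.006],0],[[0,0,0.006],0],[[0,0,0.004],0],[[0,0,0],0],[[0,0,0],0]]}}

```text
time_s: 28.68
position: [580.5, -44.0, 24.5]
ee_rot: [-0.0, 0.69, 0.724, -0.002]
contact_force: [-10.9, -1.6, 23.1]
gripper_width: 0.0
finger_force: 11.6
```

Call:
{"api": "drive_tool", "payload": {"series": [[[0,0,0.002],0],[[0,0,0],0],[[0,0,0],0],[[0,0,0],0],[[0,0,0],0],[[0,0,0],0],[[0,0,0],0],[[0,0,0],0],[[0,0,0],0],[[0,0,0],0],[[0,0,0],0],[[0,0,0],0]]}}

```text
time_s: 29.68
position: [580.5, -43.9, 24.4]
ee_rot: [0.0, 0.69, 0.724, -0.003]
contact_force: [-14.6, -2.3, 36.2]
gripper_width: 0.1
finger_force: 18.1
```

```bash
python3 -c "
from h import *
c=bot.capture('side');cv2.imwrite('pics/sd.png',cv2.resize(c[220:340,220:380],None,fx=4,fy=4))
"
```

```text
(no output)
```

View pics/sd.png

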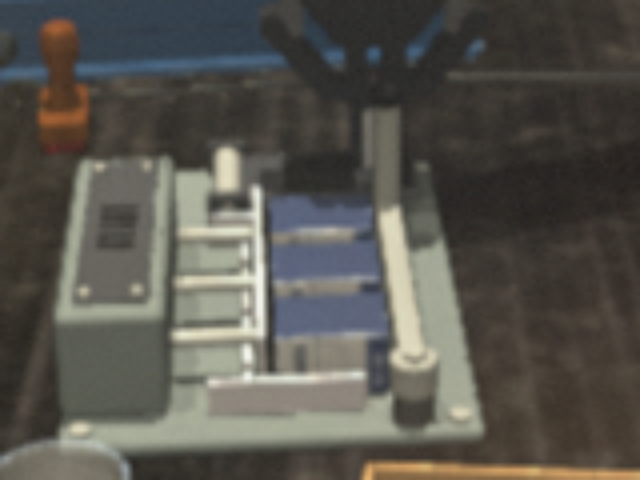

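Call:
{"api": "drive_tool", "payload": {"series": [[[0,0,-0.006],0],[[0,0,-0.01],0],[[0,0,-0.02],0],[[0,0,-0.03],0],[[0,0,-0.035],0],[[0,0,-0.035],0],[[0,0,-0.03],0],[[0,0,0],0],[[0,0,0],0]]}}

```text
time_s: 30.48
position: [583.2, -43.8, 188.1]
ee_rot: [0.002, 0.69, 0.724, 0.001]
contact_force: [-0.4, 0.3, -0.5]
gripper_width: -0.3
finger_force: 0.0
```

```bash
python3 -c "
from h import *
plan(576,25.5,57)
"
```

```text
phi 92.7 pos [583.2 -43.8 188.1] shift [ 0.0697 -0.0045  0.131 ] n 4 per [ 0.0174 -0.0011  0.0328] yaw 0
```

Call:
{"api": "drive_tool", "payload": {"series": [[[0.035,-0.0023,0],0],[[0.035,-0.0023,0],0],[[0,0,0],0],[[0,0,0],0]], "gripper": 55}}

```text
time_s: 30.82
position: [572.8, 28.5, 185.0]
ee_rot: [-0.001, 0.688, 0.725, -0.001]
contact_force: [0.1, -0.2, -0.2]
gripper_width: 46.5
finger_force: 0.0
```

Call:
{"api": "drive_tool", "payload": {"series": [[[0,0,0.033],0],[[0,0,0.033],0],[[0,0,0.033],0],[[0,0,0.031],0],[[0,0,0],0],[[0,0,0],0]]}}

```text
time_s: 31.32
position: [572.6, 24.7, 54.4]
ee_rot: [-0.002, 0.691, 0.723, -0.002]
contact_force: [0.1, -0.1, 0.6]
gripper_width: 46.9
finger_force: 0.0
```

Call:
{"api": "drive_tool", "payload": {"series": [[[0,0,0],0],[[0,0,0],0],[[0,0,0],0],[[0,0,0],0],[[0,0,0],0],[[0,0,0],0],[[0,0,0],0],[[0,0,0],0]], "gripper": 8}}

```text
time_s: 31.98
position: [575.4, 25.9, 58.2]
ee_rot: [0.001, 0.69, 0.724, 0.001]
contact_force: [0.3, -1.1, 5.9]
gripper_width: 13.6
finger_force: 33.4
```

Reverse arc.

Call:
{"api": "drive_tool", "payload": {"series": [[[0.0005,-0.0137,0],0],[[0.0016,-0.0136,0],0],[[0.0028,-0.0134,0],0],[[0.0039,-0.0132,0],0],[[0.0049,-0.0128,0],0],[[0.006,-0.0123,0],0],[[0.007,-0.0118,0],0],[[0.0079,-0.0112,0],0]]}}

```text
time_s: 32.65
position: [471.2, 56.1, 57.0]
ee_rot: [0.001, 0.691, 0.723, 0.001]
contact_force: [3.7, 1.8, -2.6]
gripper_width: 13.0
finger_force: 33.9
```

Call:
{"api": "drive_tool", "payload": {"series": [[[0.0088,-0.0105,0],0],[[0.0097,-0.0097,0],0],[[0.0105,-0.0089,0],0],[[0.0112,-0.008,0],0],[[0.0118,-0.007,0],0],[[0.0123,-0.006,0],0],[[0.0128,-0.005,0],0],[[0,0,0],0],[[0,0,0],0],[[0,0,0],0]]}}

```text
time_s: 33.48
position: [412.5, 131.9, 56.4]
ee_rot: [-0.0, 0.689, 0.725, 0.002]
contact_force: [4.3, 3.1, -7.4]
gripper_width: 12.7
finger_force: 36.0
```

Call:
{"api": "drive_tool", "payload": {"series": [[[0,0,0],0],[[0,0,0],0],[[0,0,0],0],[[0,0,0],0]], "gripper": 45}}

```text
time_s: 33.82
position: [411.4, 129.9, 56.4]
ee_rot: [0.0, 0.69, 0.724, -0.0]
contact_force: [0.6, -0.6, 1.1]
gripper_width: 38.3
finger_force: 0.0
```

Call:
{"api": "drive_tool", "payload": {"series": [[[0,0,-0.035],0],[[0,0,-0.035],0],[[0,0,-0.035],0],[[0,0,-0.035],0],[[0,0,-0.035],0],[[0,0,0],0],[[0,0,0],0]]}}

```text
time_s: 34.4
position: [412.7, 130.1, 233.0]
ee_rot: [0.002, 0.691, 0.723, 0.001]
contact_force: [0.3, -0.0, -0.2]
gripper_width: 38.5
finger_force: 0.0
```

```bash
python3 -c "
from h import *
look('w15',z=41)
plan(609,152,160)
"
```

```text
ctr [608.7  47.2] LxS 50.1 38.2 long 2.5 px [498. 295.]
ctr [606.   99.5] LxS 48.8 39.0 long 2.6 px [506. 250.]
ctr [603.4 152.6] LxS 49.4 37.8 long 3.7 px [512. 200.]
phi 92.7 pos [411.6 129.6 231.4] shift [0.0133 0.1982 0.0715] n 6 per [0.0022 0.033  0.0119] yaw 0
```

View pics/w15.png

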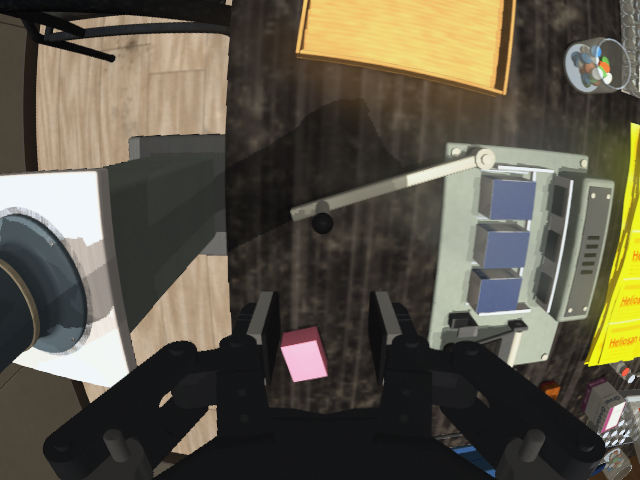

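```bash
python3 -c "
from h import *
plan(603.5,152.3,120)
"
```

```text
phi 92.7 pos [411.6 129.6 231.4] shift [0.0139 0.1927 0.1115] n 6 per [0.0023 0.0321 0.0186] yaw 0
```

Call:
{"api": "drive_tool", "payload": {"series": [[[0.0023,0.0321,0.01],0],[[0.0023,0.0321,0.01],0],[[0.0023,0.0321,0.0186],0],[[0.0023,0.0321,0.0186],0],[[0.0023,0.0321,0.0272],0],[[0.0023,0.0321,0.0272],0],[[0,0,0],0],[[0,0,0],0]], "gripper": 88}}

```text
time_s: 35.12
position: [600.9, 152.3, 114.7]
ee_rot: [-0.003, 0.69, 0.724, -0.004]
contact_force: [-0.5, 0.7, 0.4]
gripper_width: 75.1
finger_force: 0.0
```

```bash
python3 -c "
from h import *
look('w16',z=41)
plan(603.5,152.3,19)
"
```

```text
phi 92.8 pos [601.  153.2 117.4] shift [-0.001   0.0031  0.0984] n 3 per [-0.0003  0.001   0.0328] yaw 0
```

Call:
{"api": "drive_tool", "payload": {"series": [[[0,0.001,0.0328],0],[[0,0.001,0.0328],0],[[0,0.0005,0.0328],0],[[0,0,0],0],[[0,0,0],0]]}}

```text
time_s: 35.58
position: [603.8, 153.0, 22.4]
ee_rot: [-0.0, 0.69, 0.724, -0.001]
contact_force: [0.0, -0.3, 0.2]
gripper_width: 75.4
finger_force: 0.0
```

Call:
{"api": "drive_tool", "payload": {"series": [[[0,0,0],0],[[0,0,0],0],[[0,0,0],0],[[0,0,0],0],[[0,0,0],0],[[0,0,0],0],[[0,0,0],0]], "gripper": 40}}

```text
time_s: 36.17
position: [607.0, 154.0, 25.4]
ee_rot: [0.001, 0.69, 0.724, 0.002]
contact_force: [-1.3, 0.7, 7.5]
gripper_width: 50.8
finger_force: 37.8
```

Call:
{"api": "drive_tool", "payload": {"series": [[[0,0,-0.035],0],[[0,0,-0.035],0],[[0,0,-0.035],0],[[0,0,0],0],[[0,0,0],0]]}}

```text
time_s: 36.58
position: [607.2, 153.9, 131.1]
ee_rot: [0.002, 0.69, 0.724, 0.003]
contact_force: [-0.6, 0.6, -1.5]
gripper_width: 51.0
finger_force: 37.0
```

```bash
python3 -c "
from h import *
plan(550.7,322.4,125,174.8)
"
```

```text
phi 92.7 pos [607.2 153.9 131.1] shift [ 0.171  -0.0485  0.0059] n 5 per [ 0.0342 -0.0097  0.0012] yaw -1.4329
```

Call:
{"api": "drive_tool", "payload": {"series": [[[0.0342,-0.0097,0],0],[[0.0342,-0.0097,0],0],[[0.0342,-0.0097,0],0],[[0.0342,-0.0097,0],0],[[0.0342,-0.0097,0],0],[[0,0,0],-0.1194],[[0,0,0],-0.1194],[[0,0,0],-0.1194],[[0,0,0],-0.1194],[[0,0,0],-0.1194],[[0,0,0],-0.1194],[[0,0,0],-0.1194],[[0,0,0],-0.1194],[[0,0,0],-0.1194],[[0,0,0],-0.1194],[[0,0,0],-0.1194],[[0,0,0],-0.1194],[[0,0,0],0],[[0,0,0],0]]}}

```text
time_s: 38.17
position: [548.5, 321.0, 126.2]
ee_rot: [-0.001, 0.047, 0.999, -0.0]
contact_force: [0.3, 0.4, 0.4]
gripper_width: 50.8
finger_force: 36.9
```

```bash
python3 -c "
from h import *
look('w17',z=41)
plan(550.7,322.4,22,174.8)
"
```

```text
phi 174.6 pos [548.6 321.1 126.5] shift [-0.002   0.0016  0.1045] n 3 per [-0.0007  0.0005  0.0348] yaw -0.0028
```

View pics/w17.png

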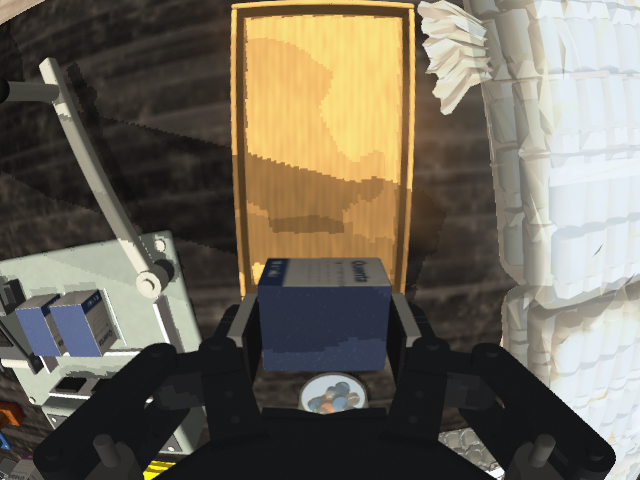

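```bash
python3 -c "
from h import *
m=W('w17.npz')
for u,v in[(232,6),(414,6),(235,240),(409,240),(239,290),(405,290)]: print(u,v,pt('wrist',u,v,28,m).round(1)[:2])
"
```

```text
232 6 [383.1 277. ]
414 6 [394.3 395.5]
235 240 [542.5 260.6]
409 240 [553.7 380.6]
239 290 [580.5 257. ]
405 290 [591.6 377.1]
```

Call:
{"api": "drive_tool", "payload": {"series": [[[-0.0015,0,0.034],0],[[-0.0015,0,0.034],0],[[0,0,0.02],0],[[0,0,0.011],0],[[0,0,0.006],0],[[0,0,0],0],[[0,0,0],0]]}}

```text
time_s: 38.8
position: [552.3, 322.2, 23.2]
ee_rot: [0.001, 0.046, 0.999, 0.001]
contact_force: [-0.2, -0.4, -0.1]
gripper_width: 51.2
finger_force: 37.2
```

Call:
{"api": "drive_tool", "payload": {"series": [[[0,0,0],0],[[0,0,0],0],[[0,0,0],0],[[0,0,0],0]], "gripper": 75}}

```text
time_s: 39.13
position: [552.1, 321.3, 22.4]
ee_rot: [0.0, 0.045, 0.999, 0.0]
contact_force: [0.0, 0.7, 0.9]
gripper_width: 64.0
finger_force: 0.0
```

Call:
{"api": "drive_tool", "payload": {"series": [[[0,0,-0.035],0],[[0,0,-0.035],0],[[0,0,-0.035],0],[[0,0,-0.035],0],[[0,0,0],0],[[0,0,0],0]]}}

```text
time_s: 39.63
position: [552.6, 322.3, 164.6]
ee_rot: [0.002, 0.045, 0.999, 0.001]
contact_force: [-0.1, -0.9, -0.7]
gripper_width: 63.9
finger_force: 0.0
```

```bash
python3 -c "
from h import *
look('w18',z=37)
plan(606,99.5,160,92.7)
"
```

```text
ctr [553.  322.6] LxS 50.1 41.0 long 84.8 px [321. 230.]
phi 174.8 pos [552.  321.1 162.5] shift [-0.0739 -0.2158  0.0026] n 7 per [-0.0106 -0.0308  0.0004] yaw 1.4327
```

Carton one lies in the tray. Next: middle bay.

Call:
{"api": "drive_tool", "payload": {"series": [[[-0.0106,-0.0308,0],0],[[-0.0106,-0.0308,0],0],[[-0.0106,-0.0308,0],0],[[-0.0106,-0.0308,0],0],[[-0.0106,-0.0308,0],0],[[-0.0106,-0.0308,0],0],[[-0.0106,-0.0308,0],0],[[0,0,0],0.1194],[[0,0,0],0.1194],[[0,0,0],0.1194],[[0,0,0],0.1194],[[0,0,0],0.1194],[[0,0,0],0.1194],[[0,0,0],0.1194],[[0,0,0],0.1194],[[0,0,0],0.1194],[[0,0,0],0.1194],[[0,0,0],0.1194],[[0,0,0],0.1194]], "gripper": 88}}

```text
time_s: 41.27
position: [605.2, 99.0, 160.0]
ee_rot: [-0.001, 0.692, 0.721, -0.002]
contact_force: [-0.5, 0.8, -0.4]
gripper_width: 75.2
finger_force: 0.0
```

Call:
{"api": "drive_tool", "payload": {"series": [[[0,0,0],0],[[0,0,0],0]]}}

```text
time_s: 41.43
position: [605.5, 99.4, 160.6]
ee_rot: [-0.0, 0.689, 0.725, -0.001]
contact_force: [0.1, -0.9, 0.3]
gripper_width: 75.3
finger_force: 0.0
```

```bash
python3 -c "
from h import *
look('w19',z=41)
plan(606,99.5,22,92.7)
"
```

```text
ctr [609.8  51.3] LxS 50.6 48.7 long 3.1 px [324. 293.]
ctr [607.4 101.2] LxS 51.1 43.1 long 1.6 px [325. 231.]
phi 92.9 pos [605.6  99.5 160.9] shift [1.000e-04 7.000e-04 1.389e-01] n 4 per [0.     0.0002 0.0347] yaw 0.0031
```

Call:
{"api": "drive_tool", "payload": {"series": [[[0,0.0005,0.0347],0],[[0,0.0005,0.0347],0],[[0,0,0.0347],0],[[0,0,0.0347],0],[[0,0,0],0],[[0,0,0],0]]}}

```text
time_s: 41.98
position: [605.8, 99.5, 21.6]
ee_rot: [-0.002, 0.69, 0.724, -0.002]
contact_force: [0.5, 0.6, 0.8]
gripper_width: 75.4
finger_force: 0.0
```

Call:
{"api": "drive_tool", "payload": {"series": [[[0,0,0],0],[[0,0,0],0],[[0,0,0],0],[[0,0,0],0],[[0,0,0],0],[[0,0,0],0],[[0,0,0],0]], "gripper": 40}}

```text
time_s: 42.57
position: [609.1, 100.6, 26.0]
ee_rot: [0.001, 0.69, 0.724, 0.002]
contact_force: [0.8, 0.1, 6.7]
gripper_width: 50.9
finger_force: 38.7
```

Call:
{"api": "drive_tool", "payload": {"series": [[[0,0,-0.035],0],[[0,0,-0.035],0],[[0,0,-0.035],0],[[0,0,0],0],[[0,0,0],0]]}}

```text
time_s: 42.98
position: [608.9, 100.3, 131.5]
ee_rot: [0.002, 0.69, 0.724, 0.002]
contact_force: [-0.1, -0.0, -0.7]
gripper_width: 50.9
finger_force: 38.0
```

```bash
python3 -c "
from h import *
plan(492,326,125,174.5)
"
```

```text
phi 92.7 pos [608.9 100.3 131.5] shift [ 0.231  -0.1061  0.0059] n 7 per [ 0.033  -0.0152  0.0008] yaw -1.4276
```

Call:
{"api": "drive_tool", "payload": {"series": [[[0.033,-0.0152,0],0],[[0.033,-0.0152,0],0],[[0.033,-0.0152,0],0],[[0.033,-0.0152,0],0],[[0.033,-0.0152,0],0],[[0.033,-0.0152,0],0],[[0.033,-0.0152,0],0],[[0,0,0],-0.119],[[0,0,0],-0.119],[[0,0,0],-0.119],[[0,0,0],-0.119],[[0,0,0],-0.119],[[0,0,0],-0.119],[[0,0,0],-0.119],[[0,0,0],-0.119],[[0,0,0],-0.119],[[0,0,0],-0.119],[[0,0,0],-0.119],[[0,0,0],-0.119]]}}

```text
time_s: 44.57
position: [489.6, 324.7, 127.1]
ee_rot: [-0.001, 0.045, 0.999, -0.001]
contact_force: [0.1, 0.0, -0.5]
gripper_width: 51.1
finger_force: 37.9
```

Call:
{"api": "drive_tool", "payload": {"series": [[[0,0,0],0],[[0,0,0],0]]}}

```text
time_s: 44.73
position: [489.6, 324.9, 127.2]
ee_rot: [-0.001, 0.049, 0.999, -0.0]
contact_force: [0.1, -1.0, -0.3]
gripper_width: 51.1
finger_force: 37.9
```

```bash
python3 -c "
from h import *
look('w20',z=37)
plan(491,326,22.5,174.5)
"
```

```text
ctr [607.4  53.9] LxS 64.7 60.2 long -86.1 px [ 61. 378.]
phi 174.4 pos [489.7 325.1 127.5] shift [-0.0013  0.0011  0.105 ] n 3 per [-0.0004  0.0004  0.035 ] yaw -0.0022
```

Call:
{"api": "drive_tool", "payload": {"series": [[[-0.001,0.0005,0.034],0],[[0,0.0005,0.034],0],[[0,0,0.02],0],[[0,0,0.011],0],[[0,0,0.006],0],[[0,0,0],0],[[0,0,0],0]]}}

```text
time_s: 45.37
position: [491.5, 327.3, 24.2]
ee_rot: [0.001, 0.048, 0.999, 0.001]
contact_force: [-0.8, 0.3, -0.0]
gripper_width: 50.6
finger_force: 38.3
```

Call:
{"api": "drive_tool", "payload": {"series": [[[0,0,0],0],[[0,0,0],0],[[0,0,0],0],[[0,0,0],0]], "gripper": 75}}

```text
time_s: 45.7
position: [491.4, 326.5, 23.7]
ee_rot: [0.0, 0.048, 0.999, 0.0]
contact_force: [0.2, -0.1, -0.0]
gripper_width: 64.0
finger_force: 0.0
```

Call:
{"api": "drive_tool", "payload": {"series": [[[0,0,-0.035],0],[[0,0,-0.035],0],[[0,0,-0.035],0],[[0,0,-0.035],0],[[0,0,0],0],[[0,0,0],0]]}}

```text
time_s: 46.2
position: [491.9, 327.4, 165.6]
ee_rot: [0.002, 0.048, 0.999, 0.001]
contact_force: [0.7, -0.3, -0.5]
gripper_width: 63.8
finger_force: 0.0
```

```bash
python3 -c "
from h import *
look('w21',z=37)
plan(608.7,48,160,92.7)
"
```

```text
ctr [607.1  41.5] LxS 54.4 52.6 long 3.9 px [ 68. 355.]
ctr [551.3 323. ] LxS 49.9 43.1 long 84.5 px [322. 299.]
ctr [491.4 327.7] LxS 49.9 42.8 long 85.6 px [320. 229.]
phi 174.5 pos [491.3 326.2 163.6] shift [-0.1435 -0.2657  0.0038] n 8 per [-0.0179 -0.0332  0.0005] yaw 1.4278
```

Call:
{"api": "drive_tool", "payload": {"series": [[[-0.0179,-0.0332,0],0],[[-0.0179,-0.0332,0],0],[[-0.0179,-0.0332,0],0],[[-0.0179,-0.0332,0],0],[[-0.0179,-0.0332,0],0],[[-0.0179,-0.0332,0],0],[[-0.0179,-0.0332,0],0],[[-0.0179,-0.0332,0],0],[[0,0,0],0.119],[[0,0,0],0.119],[[0,0,0],0.119],[[0,0,0],0.119],[[0,0,0],0.119],[[0,0,0],0.119],[[0,0,0],0.119],[[0,0,0],0.119],[[0,0,0],0.119],[[0,0,0],0.119],[[0,0,0],0.119],[[0,0,0],0.119]], "gripper": 88}}

```text
time_s: 47.92
position: [607.2, 47.8, 161.2]
ee_rot: [-0.001, 0.692, 0.722, -0.001]
contact_force: [-0.8, -0.1, -1.1]
gripper_width: 75.2
finger_force: 0.0
```

Call:
{"api": "drive_tool", "payload": {"series": [[[0,0,0],0],[[0,0,0],0]]}}

```text
time_s: 48.08
position: [607.6, 48.1, 161.9]
ee_rot: [-0.0, 0.689, 0.725, -0.001]
contact_force: [-0.3, 0.0, -0.3]
gripper_width: 75.1
finger_force: 0.0
```

```bash
python3 -c "
from h import *
look('w22',z=41)
plan(608.7,48,22,92.7)
"
```

```text
ctr [607.2  41. ] LxS 50.5 44.7 long 2.8 px [322. 241.]
phi 92.9 pos [607.7  48.2 162.1] shift [-0.0002  0.0012  0.1401] n 4 per [-0.      0.0003  0.035 ] yaw 0.0032
```

Call:
{"api": "drive_tool", "payload": {"series": [[[-0.004,0,0.0347],0],[[-0.004,0,0.0347],0],[[0,0,0.0347],0],[[0,0,0.0347],0],[[0,0,0],0],[[0,0,0],0]]}}

```text
time_s: 48.63
position: [607.3, 40.3, 22.8]
ee_rot: [-0.002, 0.69, 0.724, -0.001]
contact_force: [0.1, -0.4, 0.4]
gripper_width: 75.2
finger_force: 0.0
```

Call:
{"api": "drive_tool", "payload": {"series": [[[0,0,0],0],[[0,0,0],0],[[0,0,0],0],[[0,0,0],0],[[0,0,0],0],[[0,0,0],0],[[0,0,0],0]], "gripper": 40}}

```text
time_s: 49.22
position: [610.6, 41.1, 27.2]
ee_rot: [0.002, 0.69, 0.724, 0.002]
contact_force: [-0.3, 0.1, 7.2]
gripper_width: 50.9
finger_force: 38.4
```

Call:
{"api": "drive_tool", "payload": {"series": [[[0,0,-0.035],0],[[0,0,-0.035],0],[[0,0,-0.035],0],[[0,0,0],0],[[0,0,0],0]]}}

```text
time_s: 49.63
position: [610.4, 40.7, 132.7]
ee_rot: [0.002, 0.69, 0.724, 0.002]
contact_force: [-0.2, 0.1, -0.5]
gripper_width: 50.7
finger_force: 38.6
```

```bash
python3 -c "
from h import *
plan(431,331.5,135,174.5)
"
```

```text
phi 92.7 pos [610.4  40.7 132.7] shift [ 0.2989 -0.1654 -0.0035] n 9 per [ 0.0332 -0.0184 -0.0004] yaw -1.4275
```

Call:
{"api": "drive_tool", "payload": {"series": [[[0.0332,-0.0184,0],0],[[0.0332,-0.0184,0],0],[[0.0332,-0.0184,0],0],[[0.0332,-0.0184,0],0],[[0.0332,-0.0184,0],0],[[0.0332,-0.0184,0],0],[[0.0332,-0.0184,0],0],[[0.0332,-0.0184,0],0],[[0.0332,-0.0184,0],0]]}}

```text
time_s: 50.38
position: [427.6, 331.4, 128.5]
ee_rot: [0.0, 0.69, 0.724, -0.001]
contact_force: [-0.3, 0.2, -0.1]
gripper_width: 50.4
finger_force: 38.6
```

Call:
{"api": "drive_tool", "payload": {"series": [[[0,0,0],-0.119],[[0,0,0],-0.119],[[0,0,0],-0.119],[[0,0,0],-0.119],[[0,0,0],-0.119],[[0,0,0],-0.119],[[0,0,0],-0.119],[[0,0,0],-0.119],[[0,0,0],-0.119],[[0,0,0],-0.119],[[0,0,0],-0.119],[[0,0,0],-0.119],[[0,0,0],0],[[0,0,0],0],[[0,0,0],0]]}}

```text
time_s: 51.63
position: [429.0, 330.6, 128.9]
ee_rot: [-0.0, 0.049, 0.999, -0.0]
contact_force: [-0.3, 0.6, -0.1]
gripper_width: 50.8
finger_force: 38.5
```

```bash
python3 -c "
from h import *
look('w23',z=37)
plan(430.5,331.5,24,174.5)
"
```

```text
phi 174.4 pos [429.1 330.7 129.1] shift [-0.0013  0.001   0.1051] n 3 per [-0.0004  0.0003  0.035 ] yaw -0.0015
```

Call:
{"api": "drive_tool", "payload": {"series": [[[-0.001,0.0005,0.034],0],[[0,0,0.034],0],[[0,0,0.02],0],[[0,0,0.011],0],[[0,0,0.006],0],[[0,0,0],0],[[0,0,0],0]]}}

```text
time_s: 52.27
position: [430.6, 332.3, 25.4]
ee_rot: [0.001, 0.048, 0.999, 0.001]
contact_force: [0.8, 0.7, 0.1]
gripper_width: 51.0
finger_force: 38.9
```

Call:
{"api": "drive_tool", "payload": {"series": [[[0,0,0],0],[[0,0,0],0],[[0,0,0],0],[[0,0,0],0]], "gripper": 75}}

```text
time_s: 52.6
position: [430.5, 331.6, 24.9]
ee_rot: [0.0, 0.048, 0.999, 0.0]
contact_force: [0.6, -0.4, 0.0]
gripper_width: 63.9
finger_force: 0.0
```

Call:
{"api": "drive_tool", "payload": {"series": [[[0,0,-0.035],0],[[0,0,-0.035],0],[[0,0,-0.035],0],[[0,0,-0.035],0],[[0,0,-0.035],0],[[0,0,-0.035],0],[[0,0,0],0],[[0,0,0],0]]}}

```text
time_s: 53.27
position: [430.8, 332.3, 236.6]
ee_rot: [0.002, 0.048, 0.999, 0.001]
contact_force: [0.2, -0.6, -0.9]
gripper_width: 64.0
finger_force: 0.0
```

```bash
python3 -c "
from h import *
look('w24',z=37)
cv2.imwrite('pics/fin.png',bot.capture('scene'))
"
```

```text
ctr [550.9 323. ] LxS 49.3 44.2 long 84.4 px [323. 320.]
ctr [491.  327.8] LxS 49.5 41.7 long 84.5 px [323. 268.]
ctr [433.2 332.4] LxS 48.7 37.9 long 84.5 px [319. 212.]
```

View pics/fin.png

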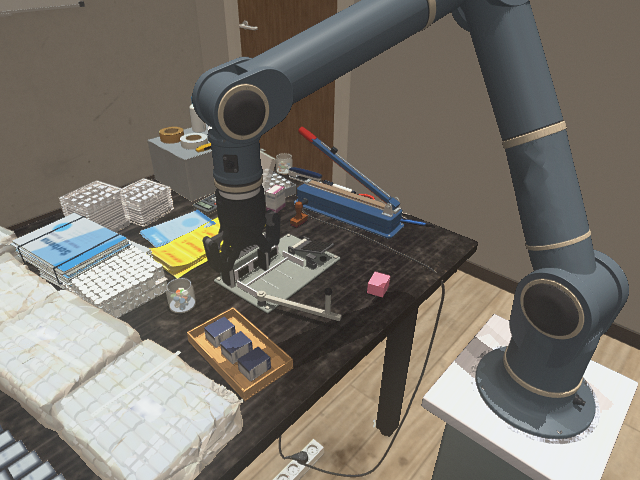

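All three cartons lie in the tray, the bar is open, the pedal is up, and the other objects are where they were.

```bash
python3 -c "
from cell import bot
print(bot.hand_in())"
```

```text
the job is handed in; nothing more can be done
None
```

The job is handed in, though the hand-in call gave back no verdict: all three cartons were set in the bays, coded with the bar closed and the pedal held at its stop, and now lie side by side on the tray floor, with the bar open about 1.25 rad, the pedal up and the other things where they were.

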